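# Lock the dividing head in its next index hole

## Robot

A 6-joint arm with a two-finger parallel gripper is mounted at the origin on the work surface. World frame = base frame: x ahead of the robot, y to its left, z up, the work surface at z = 0. Lengths are in m, angles in degrees, forces in N, time in s.
With the tool pointing down it reaches from about 0.275 to 0.825 m from the base axis. Payload 5.2 kg.
Tool frame: the origin (TCP) lies on the centre line of the jaws, within the pads' length; the fingertips stand 11 mm ahead of it and the grasp point (between the pads) lies 8 mm behind it; z points along the fingers, y is the line along which they close (so a half turn about z gives the same grasp; the last joint's range is limited). The gripper opens to 93 mm and grips with 3 to 60 N. Pads are 15 mm wide; open, the fingers measure 128 mm over their backs; the gripper's body (75 mm by 188 mm) begins 65 mm behind the grasp point.
Start: joints at [-86.104, 14.817, 87.949, -0, 77.235, -11.62], TCP at [0.147, -0.53, 0.23] pointing down, gripper open.
Joint ranges: [-179.93, 179.93], [-52.35, 119.4], [10.71, 147.94], [-69.91, 249.91], [12.55, 155.21], [-178.61, 178.61]. Speed limits (degrees/s): [147.25, 147.25, 180, 180, 180, 180].

## Interface

Orientations are given as [roll, pitch, yaw] about the fixed x, y, z axes, in that order (R = Rz(yaw) Ry(pitch) Rx(roll)).
In Python, from station import read_state, get_image, sign_off gives the robot as it stands.
- The arm moves only by the tool apply_moves, never from a script. Its argument "commands" is a list of rows, each an object with "xyz": the shift along the tool's x, y, z each as a share of 0.1 m, from -1 to 1, a list of three; "turn": the turn, a rotation vector about the tool's x, y, z each as a share of 360 degrees, from -1 to 1, a list of three. In form: [{"xyz": [dx, dy, dz], "turn": [ax, ay, az]}, ...]. A call has 1 to 5 rows; each row is the pose to reach, as a shift and turn from the pose commanded when the call began, along the tool's axes at that moment, turning the shorter way round; what a row does not reach only later rows make up. A row lasts 1/12 s, in which the tool goes at most 41.7 mm and 7.16 degrees, less where a joint would pass 70% of its speed; a pose out of reach is approached as far as the arm can. A call with a number of a shift or a turn outside -1 to 1 is refused whole. A call with a gripper value outside its range is refused whole. "jaw" is the opening, from -1 (shut) to 1 (fully open), set as the call begins (left out, the last holds). The fingers move at their own pace and stop on an object; "grip_force" is the grip in N (left out, the last holds). Time passes only in rows, so rows that repeat a pose let the fingers close. It gives the time, the measured TCP pose, the force, the opening and the grip force at its end, in the units of the state.
- read_state(): the state, without advancing time (a new reading comes with each control period).
- get_image(name): name is "scene" or "top" or "wrist"; returns a dict with "image" (384x512x3 uint8, red, green, blue), "camera_matrix" (3x3 intrinsics, pixels), "k1" (the pictures are not rectified: a ray, as slopes to the right and down, at radius r is drawn at 1 + k1 r^2 times it, then the intrinsics apply), "T" (4x4, takes a point from camera to world coordinates). Camera axes: x right, y up, looking along -z (the intrinsics and any distortion apply to the point x, -y, -z); pixel columns grow to the right and rows downward; lengths in m; the calibration is good to about 2 mm. A picture is of the moment at which its call begins. There is no depth.
- sign_off(): hands the job in; it is judged then, once.
The state is a dict: "t": time; "q": joint angles; "qd": joint speeds; "joint_efforts": joint torques, N m; "ee_pos": TCP position; "tcp_rot": TCP orientation; "contact_force": force on the tool from outside, world axes, zero at the start; "moment": the same for the moment, N m; "opening": opening from 0.0 (shut) to 1.0 (fully open); "grasp_force": force on a finger pad.
Only numpy, scipy, OpenCV 4.12 (cv2) and the standard library are available. Lean on these libraries where they do the work, as an engineer would, in place of code of your own. Each camera call takes 0.05 s, during which the arm holds its last target. There are 200 camera calls.

## Task

Lock the dividing head so that the next spoke of the escape wheel can be worked: lift the red sprung knob out of its park notch, turn it clockwise to its working slot and let it down so that its bolt rides on the index disc. Then turn the crank gently, either way, until the bolt snaps fully home in an index hole, stop there without straining crank, bolt or knob, and let go. Keep off the delicate escape wheel and leave the other things on the bench where they are.

Things in the scene. Friction and masses are not known exactly. Their poses are not given: they have to be found in the camera images.
- head: dividing head, a fixed grey iron fixture on the bench: foot 150 x 190 mm, 14 mm thick (77 mm to -y, 113 mm to +y of the origin), round body, and on its +y side a pillar with an arm, 90 mm high, that overhangs the index disc. Origin on the bench under the vertical spindle; z up, y from the spindle to the locking bolt
- spindle_axis (a point): point on the vertical axis about which index disc, escape wheel and crank turn together, 100 mm above the bench; axes as head. The steel index disc is horizontal, 152 mm in diameter, its top 70 mm above the bench, with six 10 mm index holes 60 degrees apart on a circle of 50 mm radius
- bolt_spot (a point): point of the disc's top face under the bolt, 50 mm from the spindle axis to the head's +y, 70 mm high; axes as head. At the start no hole is here: the nearest is 12 to 48 degrees away one way, the rest of 60 degrees the other way, how far is not told. The crank is clamped to the spindle at any angle to the holes, so the handle's place does not tell it
- tee: red tee knob on top of the sprung locking bolt, 50 mm from the spindle axis to the head's +y: a bar 44 long (its x), 12 wide (its y), 20 mm high (its z), white mark on the +x end. Origin in the middle of the bar: 134 mm above the bench with the bolt home, 141 riding on the disc, 145 parked. Under it a 13 mm stem, then a collar 23 mm across whose top is 110 mm above the bench
- bolt: sprung locking bolt, steel, 8 mm diameter, round nose, sliding up and down with the knob; origin at the nose: 63 mm above the bench fully home (7 mm deep in a hole), 70 riding on the disc, 74 parked, from 76.5 the knob can be turned, 81 end stop. Its spring presses down with 4 N home, 7.6 N at the stop; bolt and knob weigh 120 g. It snaps in when a hole is within 1 mm of centred under it
- knob_pivot (a point): point on the vertical axis of knob and bolt, level with the top of the collar, 110 mm high; axes as head. In the park notch (2.5 mm deep) the knob's bar is turned 1.2 rad counterclockwise from the head's x; in the working slot (13.5 mm deep, 0.1 rad of play) the bar lies along it. Stops 0.12 rad beyond either. Let go over the slot the knob springs down, elsewhere it stays up
- handle: black upright crank handle, 15 mm diameter, 40 mm high, spinning freely on its pin, 64 mm from the spindle axis and opposite the bolt within 45 degrees. Origin in its middle, 101 mm above the bench; the crank arm's top is 80 mm high. Cranking takes 2 to 5 N at the handle; with the bolt home the crank is locked, with about 1 degree of play
- escape_wheel: delicate brass escape wheel, 50 mm diameter, 3 mm thick, clamped on the spindle with its underside (the origin is there, on the axis) 88 mm above the bench; it turns with the spindle
- cork_block: cork block 100 x 70 x 25 mm, fixed; origin under its centre
- pinion0: steel pinion 17 mm diameter, 30 mm high, standing on the cork block; origin under its centre
- pinion1: second such pinion
- pinion2: third such pinion
- barrel_box: walnut mainspring barrel box 94 x 134 x 48 mm; origin under its centre
- tin: green enamel tin of click wheels, 90 mm diameter, 50 mm high; origin under its centre
- dish: boxwood sorting dish, 96 mm diameter, 22 mm high; origin under its centre
- screwdriver: screwdriver 160 mm long, lying on the bench; origin under its middle
Things that resemble listed ones, but are neither listed nor needed, are in the scene too. Of the things shaped like the head, the grey one is meant.

How it is judged (in metres and radians):
On the way:
1. the knob is in its working slot (within 0.15 rad) and the bolt is let down and rides on the index disc (nose 68 to 72 mm above the bench), not yet home (angle between the x axis of tee and the x axis of head, either way round below 0.15 rad and height (world z) of bolt between 0.068 and 0.072 m), for 0.2 s.
At the end, for the whole second after the job is handed in: the locking bolt is fully home in an index hole (nose within 1.5 mm of its lowest place, 63 mm above the bench) with the knob in its working slot (within 0.15 rad), the crank stands still (handle under 10 mm/s) and is let go (height (world z) of bolt below 0.0645 m and angle between the x axis of tee and the x axis of head, either way round below 0.15 rad and linear speed of handle below 0.01 m/s); the robot touches nothing.
It fails at once if the bolt's nose is strained: more than 18 N between it and the index disc (the crank is forced on after the bolt has snapped in) (contact force between bolt_c0 and anything else above 18 N).
It fails at once if the knob is wrenched round against its notch: more than 50 N between its dog and the head (contact force between tee and head above 50 N).
It fails at once if the escape wheel is touched by the robot with more than 3 N (contact force between escape_wheel and the fingers above 3 N or contact force between escape_wheel and the arm above 3 N).
It fails at once if a bystander on the bench is moved by more than 20 mm (distance of any of pinion0, pinion1, pinion2, barrel_box, tin, dish, screwdriver from where it was at the start of the episode above 0.02 m).
It also fails if it takes over 51 s, if anything falls off the work surface, if the arm or the gripper's body presses on something with over 40 N, if the wrist force passes 120 N, or if a joint passes its speed limit or range.

## Working session

There is one attempt and no reset: what is moved stays moved. The work goes in short steps, Python scripts to look and compute and a tool call to move; the robot and the scene stay as the last step left them, time stands still between calls to the robot, and variables do not carry over. Pictures are saved under pics/ and viewed, at most 10 in all, crops included, and the job is handed in when it is done.

Besides the shell and the picture viewer there is one more tool, called after "Request:" as a command line: name --argument value ..., lists and objects as JSON in quotes. apply_moves: Moves the arm, as the interface text tells. Shift numbers are shares of 0.1 m and turn numbers shares of 360 degrees, none past 1 either way. Its arguments: {"type":"object","properties":{"commands":{"type":"array"},"jaw":{"type":"number"},"grip_force":{"type":"number"}},"required":["commands"]}

```bash
mkdir -p pics; cat > h.py <<'E'
import numpy as np, cv2
from station import read_state, get_image, sign_off
def ray(d,u,v):
    K=d["camera_matrix"];K=np.array(K);k=d["k1"]
    q=np.array([(u-K[0,2])/K[0,0],(v-K[1,2])/K[1,1]]);s=q.copy()
    for _ in range(20): s=q/(1+k*(s@s))
    T=np.array(d["T"]);return T[:3,3],T[:3,:3]@np.array([s[0],-s[1],-1])
def atz(d,u,v,z):
    o,r=ray(d,u,v);return o+r*(z-o[2])/r[2]
def proj(d,p):
    T=np.array(d["T"]);K=np.array(d["camera_matrix"]);c=T[:3,:3].T@(np.array(p)-T[:3,3])
    s=np.array([c[0],-c[1]])/-c[2];s=s*(1+d["k1"]*(s@s));return K[0,0]*s[0]+K[0,2],K[1,1]*s[1]+K[1,2]
E
python3 - <<'E'
from h import *
import pickle
for n in("top","scene"):
    d=get_image(n);pickle.dump(d,open(n+".pkl","wb"))
    cv2.imwrite(f"pics/{n}0.png",cv2.resize(d["image"][:,:,::-1],(800,600),interpolation=cv2.INTER_CUBIC))
    print(n,np.round(d["T"],3).tolist(),d["k1"])
print(read_state())
E
```

```text
top [[-0.012, 0.992, -0.129, 0.441], [-1.0, -0.012, 0.005, 0.001], [0.004, 0.129, 0.992, 1.074], [0.0, 0.0, 0.0, 1.0]] -0.06337173410717781
scene [[-0.538, -0.684, 0.493, 1.156], [0.843, -0.439, 0.31, 0.382], [0.005, 0.583, 0.813, 1.135], [0.0, 0.0, 0.0, 1.0]] -0.11853567191323677
{'t': 0.1, 'q': array([-8.61058167e+01,  1.48552680e+01,  8.80037270e+01,  1.43942347e-03,
        7.72346118e+01, -1.16204678e+01]), 'qd': array([-0.04718497, -0.14813367, -0.27102749,  0.11153041, -0.00547033,
       -0.0206512 ]), 'joint_efforts': array([ 1.47717783e-03, -4.38211119e+01, -2.84642351e+01,  7.21247750e-02,
        3.64591344e-02, -5.56369764e-05]), 'ee_pos': array([ 0.14710747, -0.52948005,  0.22890666]), 'tcp_rot': array([-1.79908595e+02, -2.02295612e-02,  1.55143158e+01]), 'contact_force': array([ 0.57562843, -0.77615673, -0.26306901]), 'moment': array([0.02969192, 0.02114248, 0.01628988]), 'grasp_force': 0.0, 'opening': 0.999267062171376}
```

View pics/top0.png

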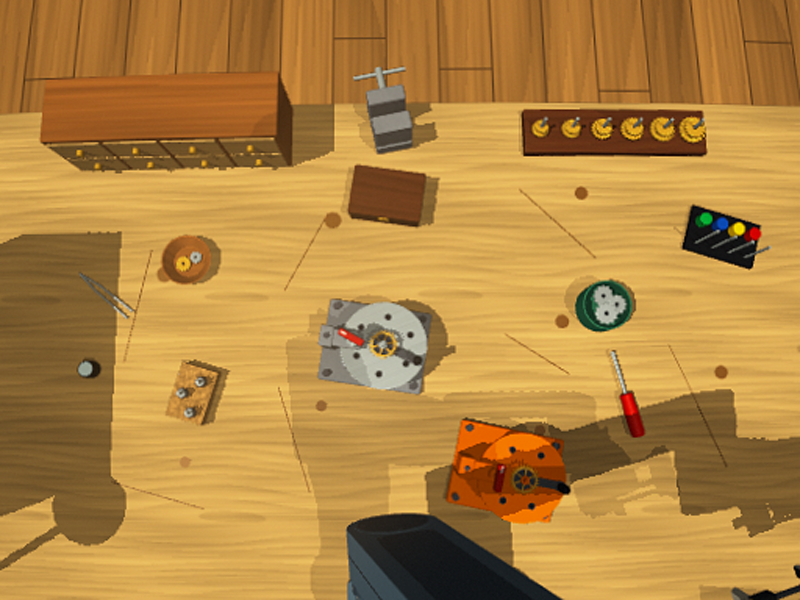

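View pics/scene0.png

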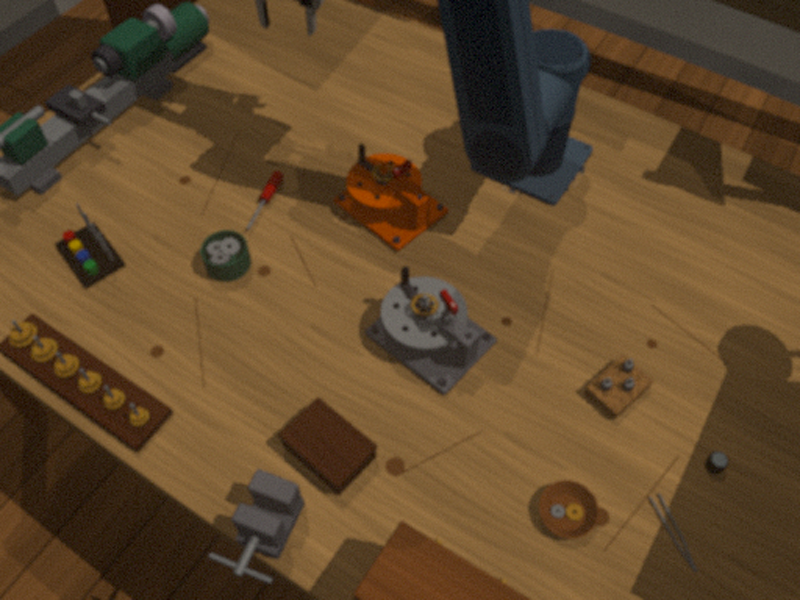

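The top picture shows two look-alike heads. The grey one is at (375,345), with its red tee at (348,337) and its handle at (418,360). The orange decoy is at (510,470), with its red bar at (500,478). The red screwdriver at (630,410) could also be mistaken for the tee. I choose the grey head and will check it in a close crop.

```bash
python3 - <<'E'
import pickle
from h import *
a=pickle.load(open("top.pkl","rb"))["image"][185:260,195:295,::-1]
cv2.imwrite("pics/c_top.png",cv2.resize(a,(800,600),interpolation=cv2.INTER_CUBIC))
a=pickle.load(open("scene.pkl","rb"))["image"][165:255,225:345,::-1]
cv2.imwrite("pics/c_scene.png",cv2.resize(a,(800,600),interpolation=cv2.INTER_CUBIC))
E
```

```text
(no output)
```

View pics/c_top.png

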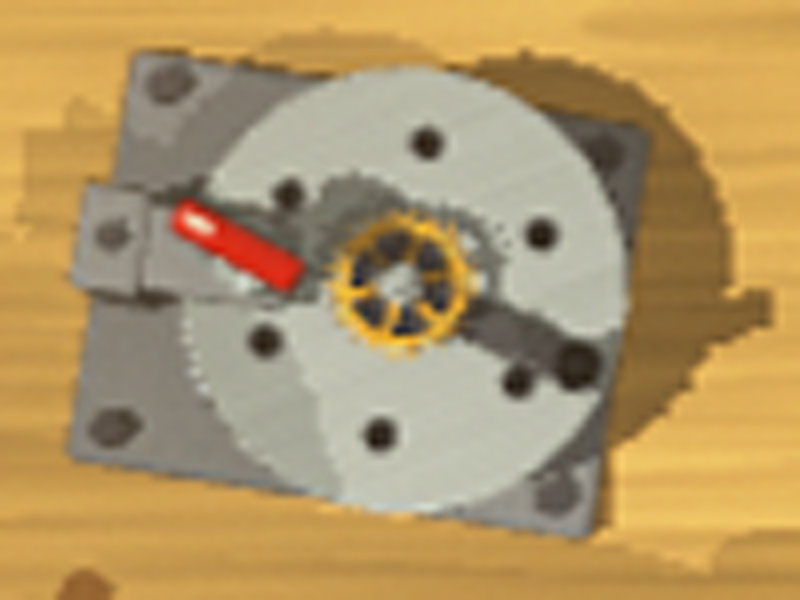

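View pics/c_scene.png

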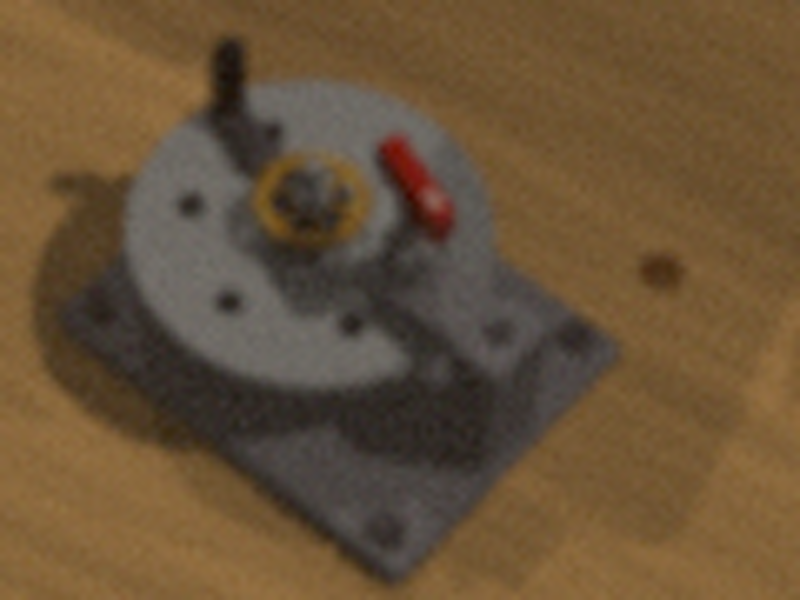

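Both crops confirm the grey head:
- **Top crop:** the tee's white mark is at (198,222) and its other end at (288,275). The handle top is at (577,362), and six holes are visible.
- **Scene crop:** the tee is at (418,188) and the handle top at (230,45).

```bash
python3 - <<'E'
import pickle
from h import *
from scipy.optimize import least_squares
d=pickle.load(open("top.pkl","rb")); s=pickle.load(open("scene.pkl","rb"))
T=lambda x,y,z:atz(d,195+(x+.5)/8-.5,185+(y+.5)/8-.5,z)[:2]
c=200/30
S=lambda x,y,z:atz(s,225+(x+.5)/c-.5,165+(y+.5)/c-.5,z)[:2]
H=np.array([T(x,y,.07) for x,y in[(428,143),(541,235),(518,381),(380,435),(265,340),(289,194)]])
f=least_squares(lambda p:np.concatenate([ (np.hypot(*(H-p).T)-.05)]),H.mean(0))
ctr=f.x;print("ctr holes",ctr,"mean",H.mean(0),f.fun)
hs=np.degrees(np.arctan2(*(H-ctr).T[::-1]));print("hole ang",hs)
C=np.array([T(*p,.014) for p in[(138,52),(648,122),(595,535),(70,455)]])
print("corners",C)
# +y dir of head: from right side to left side of picture
for a,b in((1,0),(2,3)):
    v=C[b]-C[a];print("len",np.hypot(*v),"y dir ang",np.degrees(np.arctan2(v[1],v[0])))
for a,b in((2,1),(3,0)):
    v=C[b]-C[a];print("len",np.hypot(*v),"x-side ang",np.degrees(np.arctan2(v[1],v[0])))
e=[T(178,215,.155),T(298,280,.155)];print("tee ctr top",T(238,247,.155),"ang",np.degrees(np.arctan2(*(e[0]-e[1])[::-1])))
print("tee scene",S(418,186,.155),"handle scene",S(231,42,.121))
print("handle",T(577,358,.121), np.hypot(*(T(577,358,.121)-ctr)))
print("wheel top",T(401,283,.091),"scene", S(312,198,.091))
Hs=np.array([S(x,y,.07) for x,y in[(190,204),(229,301),(350,323),(273,131)]]);
f=least_squares(lambda p:np.hypot(*(Hs-p).T)-.05,ctr);print("scene ctr",f.x,f.fun)
E
```

```text
ctr holes [0.51463628 0.03505347] mean [0.51466316 0.03490315] [ 4.54257929e-05  5.53236949e-05  9.33807377e-05  2.57587270e-04
 -1.53980376e-04  3.06302240e-04]
hole ang [ -10.20803123  -69.72119925 -129.69725714  170.6861972   110.1649607
   50.003682  ]
corners [[ 0.60510329  0.13210065]
 [ 0.57745378 -0.05171579]
 [ 0.43020555 -0.03036513]
 [ 0.46050244  0.15579868]]
len 0.18588431845956302 y dir ang 81.44575104700702
len 0.1886130108462684 y dir ang 80.75654165544496
len 0.14878807612871067 x-side ang -8.250258379738911
len 0.1465298693318128 x-side ang -9.307228100309695
tee ctr top [0.52160739 0.08337147] ang 60.992589867607904
tee scene [0.52717008 0.08504324] handle scene [ 0.48458318 -0.0252772 ]
handle [ 0.48763782 -0.02224496] 0.06334056212762418
wheel top [0.51464581 0.03501316] scene [0.51438947 0.03259046]
scene ctr [0.51352264 0.03183061] [ 0.00012773 -0.00013308 -0.00011342 -0.00024399]
```

Request:
apply_moves --commands '[{"xyz": [1, -0.93, 0], "turn": [0, 0, 0]}, {"xyz": [1, -0.93, 0], "turn": [0, 0, 0]}, {"xyz": [1, -0.93, 0], "turn": [0, 0, 0]}, {"xyz": [1, -0.93, 0], "turn": [0, 0, 0]}, {"xyz": [1, -0.93, 0], "turn": [0, 0, 0]}]' --jaw -0.2

```text
t: 0.52
ee_pos: [0.22, -0.4107, 0.2296]
tcp_rot: [-179.9, -0.0, 15.7]
contact_force: [-0.1, 0.2, -0.5]
opening: 0.693
grasp_force: 0.0
```

Request:
apply_moves --commands '[{"xyz": [1, -0.93, 0], "turn": [0, 0, 0]}, {"xyz": [1, -0.93, 0], "turn": [0, 0, 0]}, {"xyz": [1, -0.93, 0], "turn": [0, 0, 0]}, {"xyz": [1, -0.93, 0], "turn": [0, 0, 0]}, {"xyz": [1, -0.93, 0], "turn": [0, 0, 0]}]'

```text
t: 0.93
ee_pos: [0.291, -0.2959, 0.2298]
tcp_rot: [180.0, -0.0, 15.7]
contact_force: [-0.9, 0.1, -0.4]
opening: 0.408
grasp_force: 0.0
```

Request:
apply_moves --commands '[{"xyz": [1, -0.93, 0], "turn": [0, 0, 0]}, {"xyz": [1, -0.93, 0], "turn": [0, 0, 0]}, {"xyz": [1, -0.93, 0], "turn": [0, 0, 0]}, {"xyz": [1, -0.93, 0], "turn": [0, 0, 0]}, {"xyz": [1, -0.93, 0], "turn": [0, 0, 0]}]'

```text
t: 1.35
ee_pos: [0.3627, -0.1806, 0.2297]
tcp_rot: [180.0, -0.0, 15.7]
contact_force: [-0.4, 0.1, 0.3]
opening: 0.399
grasp_force: 0.0
```

Request:
apply_moves --commands '[{"xyz": [1, -0.93, 0], "turn": [0, 0, 0]}, {"xyz": [1, -0.93, 0], "turn": [0, 0, 0]}, {"xyz": [1, -0.93, 0], "turn": [0, 0, 0]}, {"xyz": [1, -0.93, 0], "turn": [0, 0, 0]}, {"xyz": [1, -0.93, 0], "turn": [0, 0, 0]}]'

```text
t: 1.77
ee_pos: [0.4347, -0.0649, 0.2295]
tcp_rot: [180.0, -0.0, 15.7]
contact_force: [-0.6, -0.3, -0.2]
opening: 0.4
grasp_force: 0.0
```

Request:
apply_moves --commands '[{"xyz": [0.8, -0.75, 0], "turn": [0, 0, -0.05]}, {"xyz": [0.8, -0.75, 0], "turn": [0, 0, -0.1]}, {"xyz": [0.8, -0.75, 0], "turn": [0, 0, -0.124]}, {"xyz": [0.8, -0.75, 0], "turn": [0, 0, -0.124]}, {"xyz": [0.8, -0.75, 0], "turn": [0, 0, -0.124]}]'

```text
t: 2.18
ee_pos: [0.4912, 0.0271, 0.2292]
tcp_rot: [180.0, 0.1, 51.7]
contact_force: [-0.6, 0.7, 0.2]
opening: 0.399
grasp_force: 0.0
```

```bash
python3 - <<'E'
from h import *
import pickle
d=get_image("wrist");pickle.dump(d,open("wrist.pkl","wb"))
s=read_state();print(s["ee_pos"],s["tcp_rot"],np.round(d["T"],3).tolist())
im=cv2.resize(d["image"][:,:,::-1],(800,600),interpolation=cv2.INTER_CUBIC)
k=800/512
for p in[(.522,.0835,.155),(.5145,.034,.091),(.4875,-.0225,.121)]:
    u,v=proj(d,p);u=(u+.5)*k-.5;v=(v+.5)*k-.5;print(u,v);cv2.drawMarker(im,(int(u),int(v)),(255,0,255),0,14,1)
cv2.imwrite("pics/w0.png",im)
E
```

```text
[0.49086245 0.02656345 0.22918214] [1.79983013e+02 8.99322967e-02 5.20868279e+01] [[0.785, 0.593, 0.179, 0.541], [-0.62, 0.75, 0.23, 0.092], [0.002, -0.291, 0.957, 0.384], [0.0, 0.0, 0.0, 1.0]]
373.172303273336 188.70093931593038
418.3633623362235 251.9781277565574
442.536501485939 362.8653019385787
```

View pics/w0.png

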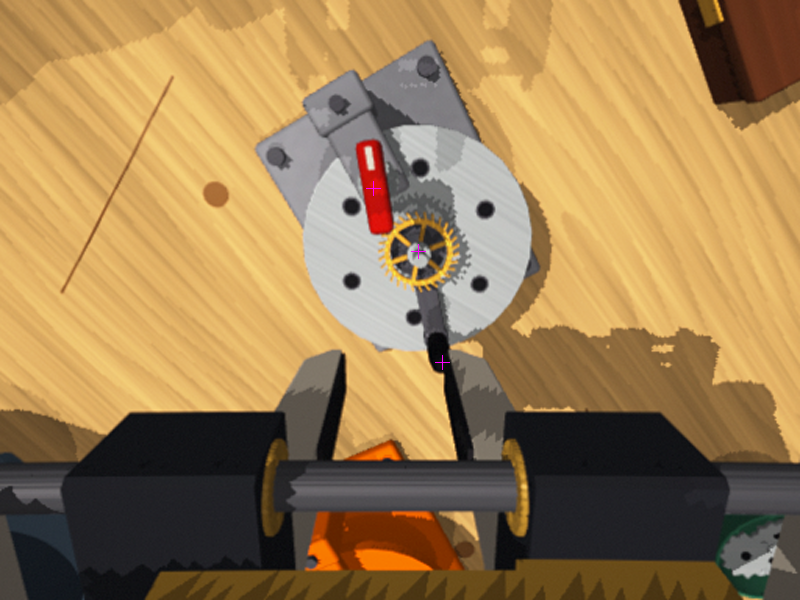

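The wrist view puts the tee's centre at (375,187), with the mark end at (369,150). My predicted markers fall on the tee, wheel and handle to within about 2 px. I'll refine from the hole pixels (420,167), (485,209), (479,283), (414,317), (352,281) and (351,206).

```bash
python3 - <<'E'
from h import *
import pickle
from scipy.optimize import least_squares
d=pickle.load(open("wrist.pkl","rb"));k=800/512
W=lambda x,y,z:atz(d,(x+.5)/k-.5,(y+.5)/k-.5,z)[:2]
H=np.array([W(*p,.07) for p in[(420,167),(485,209),(479,283),(414,317),(352,281),(351,206)]])
f=least_squares(lambda p:np.hypot(*(H-p).T)-.05,H.mean(0));c=f.x;print(c,f.fun)
a=np.degrees(np.arctan2(*(H-c).T[::-1]));print(a,np.mean(a%60))
t=W(375,187,.155);print("tee",t,np.degrees(np.arctan2(*(t-c)[::-1])),np.hypot(*(t-c)))
h=W(442,362,.121);print("handle",h,np.degrees(np.arctan2(*(h-c)[::-1])),np.hypot(*(h-c)))
v=W(368.5,141,.155)-W(381.5,233,.155);print("bar",np.degrees(np.arctan2(*v[::-1])),np.hypot(*v))
E
```

```text
[0.51439468 0.03404717] [ 1.02997389e-04 -9.54007435e-05 -2.23014107e-04  2.36249835e-04
 -2.26712976e-04 -9.26850508e-05]
[  50.06245515   -9.79131463  -69.5528631  -129.63011873  171.01045081
  110.56721341] 50.444303817474726
tee [0.52315461 0.08357368] 79.9696215921412 0.050295247675808646
handle [ 0.48758576 -0.02184952] -115.62309860143785 0.061993211788598616
bar 59.22990733239793 0.042167751138160264
```

Request:
apply_moves --commands '[{"xyz": [0, 0, 0], "turn": [0, 0, 0]}]'

```text
t: 2.32
ee_pos: [0.4905, 0.0265, 0.2293]
tcp_rot: [180.0, 0.1, 51.1]
contact_force: [-0.0, -0.5, -0.3]
opening: 0.404
grasp_force: 0.0
```

Request:
apply_moves --commands '[{"xyz": [0.644, -0.109, 0], "turn": [0, 0, -0.012]}, {"xyz": [0.644, -0.109, 0], "turn": [0, 0, -0.023]}, {"xyz": [0.644, -0.109, 0.3], "turn": [0, 0, -0.023]}, {"xyz": [0.644, -0.109, 0.4], "turn": [0, 0, -0.023]}, {"xyz": [0.644, -0.109, 0.4], "turn": [0, 0, -0.023]}]'

```text
t: 2.73
ee_pos: [0.5197, 0.0846, 0.1866]
tcp_rot: [-179.7, 0.2, 59.4]
contact_force: [-1.3, 0.1, 0.2]
opening: 0.402
grasp_force: 0.0
```

Request:
apply_moves --commands '[{"xyz": [0, 0, 0], "turn": [0, 0, 0]}, {"xyz": [0, 0, 0], "turn": [0, 0, 0]}, {"xyz": [0, 0, 0], "turn": [0, 0, 0]}]'

```text
t: 2.98
ee_pos: [0.5224, 0.0853, 0.1909]
tcp_rot: [179.9, -0.0, 59.5]
contact_force: [-0.4, 1.1, 0.1]
opening: 0.396
grasp_force: 0.0
```

Request:
apply_moves --commands '[{"xyz": [-0.01, 0.006, 0.15], "turn": [0, 0, 0]}, {"xyz": [-0.01, 0.006, 0.3], "turn": [0, 0, 0]}, {"xyz": [-0.01, 0.006, 0.42], "turn": [0, 0, 0]}, {"xyz": [-0.01, 0.006, 0.42], "turn": [0, 0, 0]}, {"xyz": [-0.01, 0.006, 0.42], "turn": [0, 0, 0]}]'

```text
t: 3.4
ee_pos: [0.5219, 0.0848, 0.1482]
tcp_rot: [180.0, 0.0, 59.6]
contact_force: [0.3, -0.1, 0.8]
opening: 0.396
grasp_force: 0.0
```

```bash
python3 - <<'E'
from h import *
s=read_state();print(s["ee_pos"],s["tcp_rot"],s["contact_force"])
d=get_image("wrist");im=cv2.resize(d["image"][:,:,::-1],(800,600),interpolation=cv2.INTER_CUBIC);k=800/512
u,v=proj(d,[s["ee_pos"][0],s["ee_pos"][1],.155]);cv2.drawMarker(im,(int(u*k),int(v*k)),(255,0,255),0,14,1)
r=d["image"].astype(int);m=(r[...,0]>120)&(r[...,1]<50)&(r[...,2]<50);y,x=np.nonzero(m);sel=(abs(x-u)<60)&(abs(y-v)<60)
print(u*k,v*k,x[sel].mean()*k,y[sel].mean()*k,atz(d,x[sel].mean(),y[sel].mean(),.155))
cv2.imwrite("pics/w1.png",im)
E
```

```text
[0.52187555 0.08479372 0.1481944 ] [1.79993333e+02 8.03812523e-04 5.95659445e+01] [ 0.33532644 -0.14764931  0.80490112]
397.0631458765488 396.5129282660911 399.4472967309304 390.32114417435037 [0.52376964 0.08641554 0.155     ]
```

View pics/w1.png

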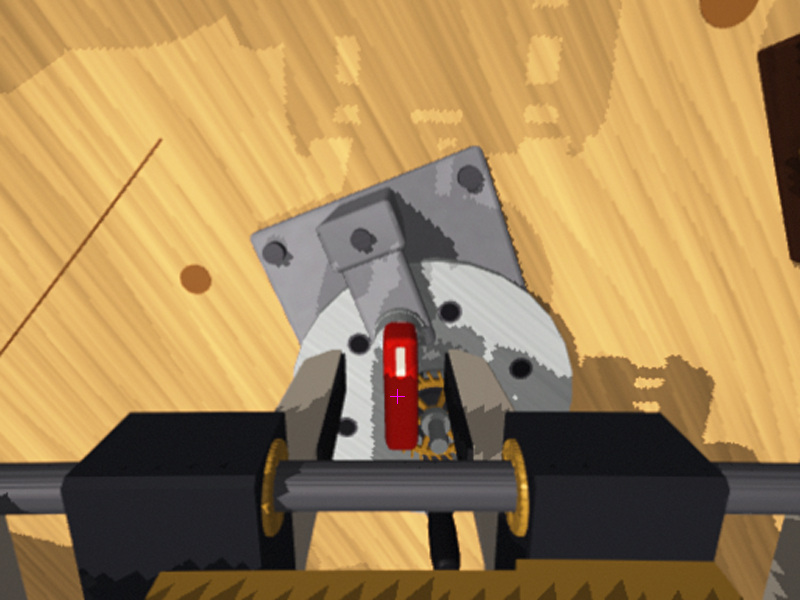

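The tee sits between the fingers, with its top face running from about (400,343) to (400,449). The TCP marker is at (397,396), so it is about 0.8 mm off sideways. I'll nudge and close.

Request:
apply_moves --commands '[{"xyz": [0, 0.007, 0], "turn": [0, 0, 0]}, {"xyz": [0, 0.007, 0], "turn": [0, 0, 0]}, {"xyz": [0, 0.007, 0], "turn": [0, 0, 0]}, {"xyz": [0, 0.007, 0], "turn": [0, 0, 0]}, {"xyz": [0, 0.007, 0], "turn": [0, 0, 0]}]' --jaw -1 --grip_force 22

```text
t: 3.87
ee_pos: [0.5235, 0.0843, 0.1483]
tcp_rot: [179.8, -0.0, 59.6]
contact_force: [3.4, -1.3, 1.2]
opening: 0.124
grasp_force: 22.0
```

Request:
apply_moves --commands '[{"xyz": [0, 0, 0], "turn": [0, 0, 0]}, {"xyz": [0, 0, 0], "turn": [0, 0, 0]}, {"xyz": [0, 0, 0], "turn": [0, 0, 0]}]'

```text
t: 4.12
ee_pos: [0.5234, 0.0843, 0.1482]
tcp_rot: [179.9, -0.0, 59.6]
contact_force: [2.9, -2.4, 1.8]
opening: 0.131
grasp_force: 22.0
```

Request:
apply_moves --commands '[{"xyz": [0, 0, -0.02], "turn": [0, 0, 0]}, {"xyz": [0, 0, -0.035], "turn": [0, 0, 0]}, {"xyz": [0, 0, -0.048], "turn": [0, 0, 0]}, {"xyz": [0, 0, -0.048], "turn": [0, 0, 0]}, {"xyz": [0, 0, -0.048], "turn": [0, 0, 0]}]'

```text
t: 4.53
ee_pos: [0.5232, 0.0843, 0.1517]
tcp_rot: [179.9, -0.0, 59.6]
contact_force: [7.2, -3.0, -7.9]
opening: 0.127
grasp_force: 22.0
```

Request:
apply_moves --commands '[{"xyz": [0, 0, -0.015], "turn": [0, 0, 0]}, {"xyz": [0, 0, -0.015], "turn": [0, 0, 0]}, {"xyz": [0, 0, -0.015], "turn": [0, 0, 0]}]'

```text
t: 4.78
ee_pos: [0.5232, 0.0843, 0.1531]
tcp_rot: [179.9, -0.0, 59.6]
contact_force: [6.0, -3.4, -7.8]
opening: 0.129
grasp_force: 22.0
```

Request:
apply_moves --commands '[{"xyz": [0, 0, 0], "turn": [0, 0, 0.01]}, {"xyz": [0, 0, 0], "turn": [0, 0, 0.02]}, {"xyz": [0, 0, 0], "turn": [0, 0, 0.02]}]'

```text
t: 5.03
ee_pos: [0.5234, 0.0842, 0.1531]
tcp_rot: [179.9, -0.0, 52.2]
contact_force: [6.5, -3.0, -7.9]
opening: 0.121
grasp_force: 22.0
```

Request:
apply_moves --commands '[{"xyz": [0, 0.01, 0], "turn": [0, 0, 0.016]}, {"xyz": [0, 0.01, 0], "turn": [0, 0, 0.032]}, {"xyz": [0, 0.01, 0], "turn": [0, 0, 0.048]}, {"xyz": [0, 0.01, 0], "turn": [0, 0, 0.064]}, {"xyz": [0, 0.01, 0], "turn": [0, 0, 0.08]}]'

```text
t: 5.45
ee_pos: [0.524, 0.0835, 0.1529]
tcp_rot: [179.9, -0.0, 23.3]
contact_force: [7.8, -3.8, -7.8]
opening: 0.126
grasp_force: 22.0
```

Request:
apply_moves --commands '[{"xyz": [0, 0, 0], "turn": [0, 0, 0.019]}, {"xyz": [0, 0, 0], "turn": [0, 0, 0.038]}, {"xyz": [0, 0, 0], "turn": [0, 0, 0.056]}, {"xyz": [0, 0, 0], "turn": [0, 0, 0.074]}, {"xyz": [0, 0, 0], "turn": [0, 0, 0.09]}]'

```text
t: 5.87
ee_pos: [0.5242, 0.0826, 0.153]
tcp_rot: [179.9, -0.1, -9.1]
contact_force: [8.1, -7.8, -8.6]
opening: 0.123
grasp_force: 22.0
```

Request:
apply_moves --commands '[{"xyz": [0, 0, 0], "turn": [0, 0, 0]}, {"xyz": [0, 0, 0], "turn": [0, 0, 0]}]'

```text
t: 6.03
ee_pos: [0.5242, 0.0826, 0.153]
tcp_rot: [179.9, -0.1, -8.8]
contact_force: [8.0, -6.5, -9.0]
opening: 0.127
grasp_force: 22.0
```

Request:
apply_moves --commands '[{"xyz": [0, 0, 0.02], "turn": [0, 0, 0]}, {"xyz": [0, 0, 0.04], "turn": [0, 0, 0]}, {"xyz": [0, 0, 0.06], "turn": [0, 0, 0]}, {"xyz": [0, 0, 0.08], "turn": [0, 0, 0]}, {"xyz": [0, 0, 0.08], "turn": [0, 0, 0]}]'

```text
t: 6.45
ee_pos: [0.5242, 0.0826, 0.145]
tcp_rot: [179.9, -0.1, -8.8]
contact_force: [6.4, -6.7, -7.3]
opening: 0.125
grasp_force: 22.0
```

Request:
apply_moves --commands '[{"xyz": [0, 0, 0], "turn": [0, 0, 0]}, {"xyz": [0, 0, 0], "turn": [0, 0, 0]}, {"xyz": [0, 0, 0], "turn": [0, 0, 0]}, {"xyz": [0, 0, 0], "turn": [0, 0, 0]}]' --jaw -0.45

```text
t: 6.78
ee_pos: [0.5225, 0.0846, 0.1458]
tcp_rot: [-180.0, 0.1, -8.8]
contact_force: [-0.2, -0.1, 0.3]
opening: 0.272
grasp_force: 0.0
```

Request:
apply_moves --commands '[{"xyz": [0, 0, -0.2], "turn": [0, 0, 0]}, {"xyz": [0, 0, -0.4], "turn": [0, 0, 0]}, {"xyz": [0, 0, -0.6], "turn": [0, 0, 0]}, {"xyz": [0, 0, -0.7], "turn": [0, 0, 0]}, {"xyz": [0, 0, -0.7], "turn": [0, 0, 0]}]'

```text
t: 7.2
ee_pos: [0.5244, 0.0844, 0.2184]
tcp_rot: [-180.0, -0.3, -8.8]
contact_force: [0.1, -0.4, 0.5]
opening: 0.274
grasp_force: 0.0
```

```bash
python3 - <<'E'
from h import *
import pickle
s=read_state();print(s["ee_pos"],s["tcp_rot"],s["contact_force"])
d=get_image("scene");pickle.dump(d,open("s1.pkl","wb"));w=get_image("top")
a=cv2.resize(d["image"][165:240,235:335,::-1],(400,300),interpolation=cv2.INTER_CUBIC)
b=cv2.resize(w["image"][185:260,195:295,::-1],(400,300),interpolation=cv2.INTER_CUBIC)
cv2.imwrite("pics/s1.png",np.hstack([a,b]))
E
```

```text
[0.52444075 0.0843779  0.21843253] [-179.9572652    -0.26219801   -8.77311901] [ 0.05575721 -0.41782959  0.47818993]
```

View pics/s1.png

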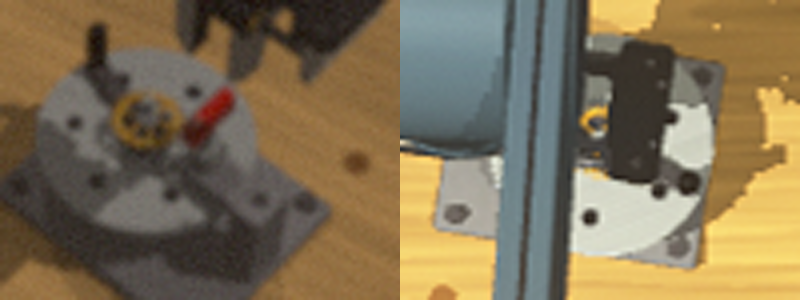

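The left crop shows the red tee at (210,117), now lying along the head's x. It was let down past the park level, so the bolt rides on the disc. Next I'll move to the handle with the jaw at about 40 mm.

Request:
apply_moves --commands '[{"xyz": [-0.2, 1, 0], "turn": [0, 0, -0.019]}, {"xyz": [-0.2, 1, 0], "turn": [0, 0, -0.038]}, {"xyz": [-0.2, 1, 0], "turn": [0, 0, -0.057]}, {"xyz": [-0.2, 1, 0], "turn": [0, 0, -0.076]}, {"xyz": [-0.2, 1, 0], "turn": [0, 0, -0.095]}]' --jaw -0.15

```text
t: 7.72
ee_pos: [0.4867, -0.0129, 0.2143]
tcp_rot: [-179.9, 0.1, 25.5]
contact_force: [0.4, 0.4, -0.5]
opening: 0.422
grasp_force: 0.0
```

Request:
apply_moves --commands '[{"xyz": [0, 0, 0], "turn": [0, 0, -0.019]}, {"xyz": [0, 0, 0], "turn": [0, 0, -0.038]}, {"xyz": [0, 0, 0], "turn": [0, 0, -0.057]}, {"xyz": [0, 0, 0], "turn": [0, 0, -0.068]}, {"xyz": [0, 0, 0], "turn": [0, 0, -0.068]}]'

```text
t: 8.13
ee_pos: [0.4872, -0.0114, 0.2143]
tcp_rot: [-179.8, 0.1, 49.9]
contact_force: [1.7, -0.5, 0.1]
opening: 0.426
grasp_force: 0.0
```

Request:
apply_moves --commands '[{"xyz": [0, 0, 0], "turn": [0, 0, 0]}, {"xyz": [0, 0, 0], "turn": [0, 0, 0]}]'

```text
t: 8.3
ee_pos: [0.4877, -0.0115, 0.2151]
tcp_rot: [-179.9, 0.0, 49.7]
contact_force: [0.3, -1.1, -0.2]
opening: 0.425
grasp_force: 0.0
```

```bash
python3 - <<'E'
from h import *
s=read_state();print(s["ee_pos"],s["tcp_rot"])
y=np.radians(s["tcp_rot"][2]);X=np.array([np.cos(y),np.sin(y)]);Y=np.array([np.sin(y),-np.cos(y)])
c=np.array([.5145,.0343]);a=np.radians(-115.5)
t=c+.064*np.array([np.cos(a),np.sin(a)]);print(t)
e=t-s["ee_pos"][:2];print("share",e@X/.1,e@Y/.1)
d=get_image("wrist");im=cv2.resize(d["image"][:,:,::-1],(800,600));k=800/512
for p in[(*t,.121),(*c,.091)]:
    u,v=proj(d,p);cv2.drawMarker(im,(int(u*k),int(v*k)),(255,0,255),0,14,1)
cv2.imwrite("pics/w2.png",im)
E
```

```text
[ 0.48770082 -0.01150196  0.21510013] [-1.79915278e+02  3.80406195e-02  4.96588730e+01]
[ 0.48694729 -0.02346546]
share -0.09606410800273277 0.07170076749273632
```

View pics/w2.png

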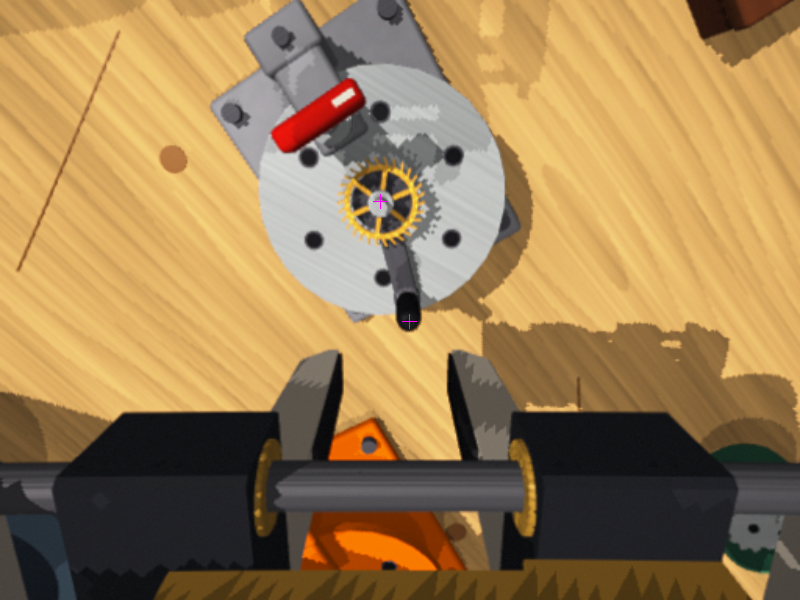

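The tee lies along the head's x, from (285,140) to (350,90), and the predicted handle mark at (409,321) sits on the handle top. I'll go over it and down.

Request:
apply_moves --commands '[{"xyz": [-0.096, 0.07, 0], "turn": [0, 0, 0]}, {"xyz": [-0.096, 0.07, 0.2], "turn": [0, 0, 0]}, {"xyz": [-0.096, 0.07, 0.4], "turn": [0, 0, 0]}, {"xyz": [-0.096, 0.07, 0.6], "turn": [0, 0, 0]}, {"xyz": [-0.096, 0.07, 0.7], "turn": [0, 0, 0]}]'

```text
t: 8.77
ee_pos: [0.4861, -0.024, 0.1439]
tcp_rot: [-179.9, 0.1, 49.7]
contact_force: [-1.2, -0.6, -0.2]
opening: 0.426
grasp_force: 0.0
```

Request:
apply_moves --commands '[{"xyz": [0, 0, 0], "turn": [0, 0, 0]}, {"xyz": [0, 0, 0.15], "turn": [0, 0, 0]}, {"xyz": [0, 0, 0.3], "turn": [0, 0, 0]}, {"xyz": [0, 0, 0.4], "turn": [0, 0, 0]}, {"xyz": [0, 0, 0.4], "turn": [0, 0, 0]}]'

```text
t: 9.18
ee_pos: [0.4865, -0.0235, 0.1049]
tcp_rot: [-179.9, 0.1, 49.8]
contact_force: [-0.5, 0.1, 0.3]
opening: 0.424
grasp_force: 0.0
```

Request:
apply_moves --commands '[{"xyz": [0, 0, 0], "turn": [0, 0, 0]}, {"xyz": [0, 0, 0], "turn": [0, 0, 0]}]'

```text
t: 9.35
ee_pos: [0.488, -0.0238, 0.1069]
tcp_rot: [179.9, -0.0, 49.8]
contact_force: [-0.5, -0.0, 0.8]
opening: 0.426
grasp_force: 0.0
```

Close gently on the handle.

Request:
apply_moves --commands '[{"xyz": [0, 0, 0], "turn": [0, 0, 0]}, {"xyz": [0, 0, 0], "turn": [0, 0, 0]}, {"xyz": [0, 0, 0], "turn": [0, 0, 0]}, {"xyz": [0, 0, 0], "turn": [0, 0, 0]}, {"xyz": [0, 0, 0], "turn": [0, 0, 0]}]' --jaw -1 --grip_force 8

```text
t: 9.77
ee_pos: [0.4874, -0.0235, 0.1062]
tcp_rot: [180.0, -0.0, 49.8]
contact_force: [0.8, -0.2, 1.0]
opening: 0.148
grasp_force: 8.0
```

Request:
apply_moves --commands '[{"xyz": [0, 0, 0], "turn": [0, 0, 0]}, {"xyz": [0, 0, 0], "turn": [0, 0, 0]}, {"xyz": [0, 0, 0], "turn": [0, 0, 0]}]'

```text
t: 10.02
ee_pos: [0.4875, -0.0235, 0.1062]
tcp_rot: [180.0, -0.0, 49.8]
contact_force: [-1.5, 0.1, 3.3]
opening: 0.152
grasp_force: 8.0
```

```bash
cat > arc.py <<'E'
from h import *
import sys
y=np.radians(49.8);X=np.array([np.cos(y),np.sin(y)]);Y=np.array([np.sin(y),-np.cos(y)])
P=lambda g:.064*np.array([np.cos(np.radians(-115.2-g)),np.sin(np.radians(-115.2-g))])
g=[float(a) for a in sys.argv[1:]]
for b in g[1:]:
    e=(P(b)-P(g[0]))/.1;print(b,round(e@X,3),round(e@Y,3))
E
python3 arc.py 0 2 4 6 8 10; python3 arc.py 10 12 14 16 18 20; python3 arc.py 20 22 24 25.5;python3 arc.py 25.5 26 26.5 27 27.5 28 28.5 29 29.5 30 30.5 31 31.5 32 32.5 33
```

```text
2.0 -0.005 -0.022
4.0 -0.01 -0.044
6.0 -0.014 -0.066
8.0 -0.017 -0.088
10.0 -0.019 -0.11
12.0 -0.002 -0.022
14.0 -0.002 -0.045
16.0 -0.002 -0.067
18.0 -0.002 -0.089
20.0 -0.0 -0.112
22.0 0.002 -0.022
24.0 0.005 -0.044
25.5 0.008 -0.061
26.0 0.001 -0.005
26.5 0.002 -0.011
27.0 0.003 -0.016
27.5 0.004 -0.022
28.0 0.006 -0.027
28.5 0.007 -0.033
29.0 0.008 -0.038
29.5 0.01 -0.044
30.0 0.011 -0.049
30.5 0.013 -0.054
31.0 0.014 -0.06
31.5 0.016 -0.065
32.0 0.017 -0.07
32.5 0.019 -0.076
33.0 0.021 -0.081
```

Request:
apply_moves --commands '[{"xyz": [-0.005, -0.022, 0], "turn": [0, 0, 0]}, {"xyz": [-0.01, -0.044, 0], "turn": [0, 0, 0]}, {"xyz": [-0.014, -0.066, 0], "turn": [0, 0, 0]}, {"xyz": [-0.017, -0.088, 0], "turn": [0, 0, 0]}, {"xyz": [-0.019, -0.11, 0], "turn": [0, 0, 0]}]'

```text
t: 10.43
ee_pos: [0.4781, -0.018, 0.1062]
tcp_rot: [179.9, -0.0, 49.8]
contact_force: [4.2, -2.0, 1.2]
opening: 0.152
grasp_force: 8.0
```

Request:
apply_moves --commands '[{"xyz": [-0.002, -0.022, 0], "turn": [0, 0, 0]}, {"xyz": [-0.002, -0.045, 0], "turn": [0, 0, 0]}, {"xyz": [-0.002, -0.067, 0], "turn": [0, 0, 0]}, {"xyz": [-0.002, -0.089, 0], "turn": [0, 0, 0]}, {"xyz": [0, -0.112, 0], "turn": [0, 0, 0]}]'

```text
t: 10.85
ee_pos: [0.4694, -0.0105, 0.1062]
tcp_rot: [179.9, -0.0, 49.8]
contact_force: [4.6, -1.6, 1.2]
opening: 0.151
grasp_force: 8.0
```

```bash
cat > chk.py <<'E'
from h import *
import pickle
s=read_state();e=s["ee_pos"];print(np.round(e,4),"crank",-115.2-np.degrees(np.arctan2(e[1]-.0343,e[0]-.5145)),"r",np.hypot(e[1]-.0343,e[0]-.5145),np.round(s["contact_force"],1),s["opening"])
def red(d):
    r=d["image"][180:215,270:310].astype(int);w=np.clip(r[...,0]-1.6*np.maximum(r[...,1],r[...,2])-15,0,None)
    y,x=np.mgrid[180:215,270:310];return (w*x).sum()/w.sum(),(w*y).sum()/w.sum(),w.sum()
d=get_image("scene");print("now",red(d),"riding ref",red(pickle.load(open("s1.pkl","rb"))))
p=[.5223,.0835,.146];q=[.5223,.0835,.139];print("home-riding px",np.subtract(proj(d,q),proj(d,p)))
E
python3 chk.py
```

```text
[ 0.4694 -0.0105  0.1062] crank 19.97070703159538 r 0.0635596179182774 [ 4.6 -1.6  1.2] 0.1513390515728382
now (np.float64(287.5555654655726), np.float64(192.9698537281484), np.float64(2242.3999999999996)) riding ref (np.float64(288.4069020160225), np.float64(191.7120345100801), np.float64(2271.7999999999997))
home-riding px [-0.16782872  1.56602966]
```

Request:
apply_moves --commands '[{"xyz": [0.002, -0.022, 0], "turn": [0, 0, 0]}, {"xyz": [0.005, -0.044, 0], "turn": [0, 0, 0]}, {"xyz": [0.008, -0.061, 0], "turn": [0, 0, 0]}]'

```text
t: 11.15
ee_pos: [0.4647, -0.0053, 0.1061]
tcp_rot: [-179.9, -0.0, 49.8]
contact_force: [2.5, 5.4, 5.8]
opening: 0.148
grasp_force: 8.0
```

```bash
python3 chk.py;python3 chk.py
```

```text
[ 0.4647 -0.0053  0.1061] crank 26.29926509250261 r 0.06357670500848003 [2.5 5.4 5.8] 0.14801363816725494
now (np.float64(287.76587375913095), np.float64(193.48904289192737), np.float64(2135.5999999999995)) riding ref (np.float64(288.4069020160225), np.float64(191.7120345100801), np.float64(2271.7999999999997))
home-riding px [-0.16782872  1.56602966]
[ 0.4643 -0.0047  0.1061] crank 26.981413342026045 r 0.06355387737802079 [0.9 7.  7. ] 0.15891163612303885
now (np.float64(287.6237878488027), np.float64(194.32000791608942), np.float64(2021.1999999999998)) riding ref (np.float64(288.4069020160225), np.float64(191.7120345100801), np.float64(2271.7999999999997))
home-riding px [-0.16782872  1.56602966]
```

Request:
apply_moves --commands '[{"xyz": [0, 0, 0], "turn": [0, 0, 0]}, {"xyz": [0, 0, 0], "turn": [0, 0, 0]}]'

```text
t: 11.42
ee_pos: [0.4635, -0.0037, 0.106]
tcp_rot: [-179.7, -0.1, 49.8]
contact_force: [0.7, 7.8, 9.6]
opening: 0.151
grasp_force: 8.0
```

```bash
python3 chk.py; python3 - <<'E'
from h import *
import pickle
a=get_image("scene");w=get_image("wrist")
s=a["image"][165:240,235:335,::-1]
cv2.imwrite("pics/s2.png",np.hstack([cv2.resize(pickle.load(open("s1.pkl","rb"))["image"][180:225,255:315,::-1],(400,300),interpolation=cv2.INTER_CUBIC),cv2.resize(a["image"][180:225,255:315,::-1],(400,300),interpolation=cv2.INTER_CUBIC)]))
E
```

```text
[ 0.4635 -0.0037  0.106 ] crank 28.114740297564126 r 0.06365262068185935 [0.7 7.8 9.6] 0.1509907532785634
now (np.float64(287.73394227966185), np.float64(194.18783402973472), np.float64(2058.2)) riding ref (np.float64(288.4069020160225), np.float64(191.7120345100801), np.float64(2271.7999999999997))
home-riding px [-0.16782872  1.56602966]
```

View pics/s2.png

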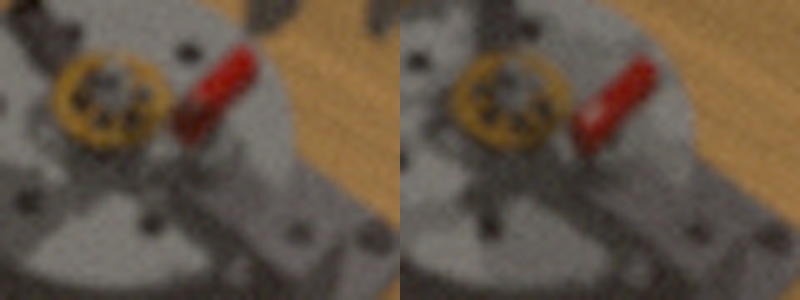

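The right crop shows the red bar about 10 crop px lower than before, roughly 1.5 image px, which is what a 7 mm drop predicts. The force also flipped to pull the tool forward, so the bolt has snapped in. I'll let go.

Request:
apply_moves --commands '[{"xyz": [0, 0, 0], "turn": [0, 0, 0]}, {"xyz": [0, 0, 0], "turn": [0, 0, 0]}, {"xyz": [0, 0, 0], "turn": [0, 0, 0]}]' --jaw -0.2

```text
t: 11.82
ee_pos: [0.4634, -0.0058, 0.1051]
tcp_rot: [-179.8, 0.1, 49.8]
contact_force: [0.1, 0.5, 0.4]
opening: 0.32
grasp_force: 0.0
```

```bash
python3 chk.py
```

```text
[ 0.4634 -0.0058  0.1051] crank 26.66504610088417 r 0.06496075750253615 [0.1 0.5 0.4] 0.31951124266822845
now (np.float64(287.69755647763947), np.float64(194.24158598432456), np.float64(2169.0)) riding ref (np.float64(288.4069020160225), np.float64(191.7120345100801), np.float64(2271.7999999999997))
home-riding px [-0.16782872  1.56602966]
```

Request:
apply_moves --commands '[{"xyz": [0, 0, 0], "turn": [0, 0, 0]}, {"xyz": [0, 0, -0.3], "turn": [0, 0, 0]}, {"xyz": [0, 0, -0.6], "turn": [0, 0, 0]}, {"xyz": [0, 0, -1], "turn": [0, 0, 0]}, {"xyz": [0, 0, -1], "turn": [0, 0, 0]}]'

```text
t: 12.28
ee_pos: [0.4686, -0.0071, 0.2125]
tcp_rot: [179.4, -0.3, 49.8]
contact_force: [1.4, 0.2, 0.5]
opening: 0.399
grasp_force: 0.0
```

Request:
apply_moves --commands '[{"xyz": [0, 0, 0], "turn": [0, 0, 0]}, {"xyz": [0, 0, 0], "turn": [0, 0, 0]}, {"xyz": [0, 0, 0], "turn": [0, 0, 0]}]'

```text
t: 12.53
ee_pos: [0.4639, -0.0059, 0.2045]
tcp_rot: [-179.8, 0.1, 49.8]
contact_force: [-0.5, 0.3, -0.0]
opening: 0.403
grasp_force: 0.0
```

```bash
python3 chk.py; python3 - <<'E'
from h import *
import pickle
d=get_image("wrist");pickle.dump(d,open("w3.pkl","wb"));im=cv2.resize(d["image"][:,:,::-1],(800,600),interpolation=cv2.INTER_CUBIC);k=800/512
c=np.array([.5145,.0343])
# holes predicted if home: bolt azimuth 80.7 + n*60 ; also tee top outline for home(.144) magenta, riding(.151) cyan
for n in range(1,6):
    a=np.radians(80.7+60*n);u,v=proj(d,(*(c+.05*np.array([np.cos(a),np.sin(a)])),.07));cv2.drawMarker(im,(int(u*k),int(v*k)),(255,0,255),0,10,1)
b=np.array([.5226,.0837]);a=np.radians(-9.2);X=np.array([np.cos(a),np.sin(a)]);Y=np.array([-X[1],X[0]])
for z,col in((.144,(255,0,255)),(.151,(255,255,0))):
    q=np.array([np.array(proj(d,(*(b+sx*.022*X+sy*.006*Y),z)))*k for sx,sy in((1,1),(1,-1),(-1,-1),(-1,1))]).astype(np.int32)
    cv2.polylines(im,[q],True,col,1)
cv2.imwrite("pics/w3.png",im)
E
```

```text
[ 0.4639 -0.0059  0.2045] crank 26.320648958466435 r 0.06463710417624581 [-0.5  0.3 -0. ] 0.40343977263391806
now (np.float64(287.64338158170756), np.float64(194.2847702957835), np.float64(1906.8)) riding ref (np.float64(288.4069020160225), np.float64(191.7120345100801), np.float64(2271.7999999999997))
home-riding px [-0.16782872  1.56602966]
```

View pics/w3.png

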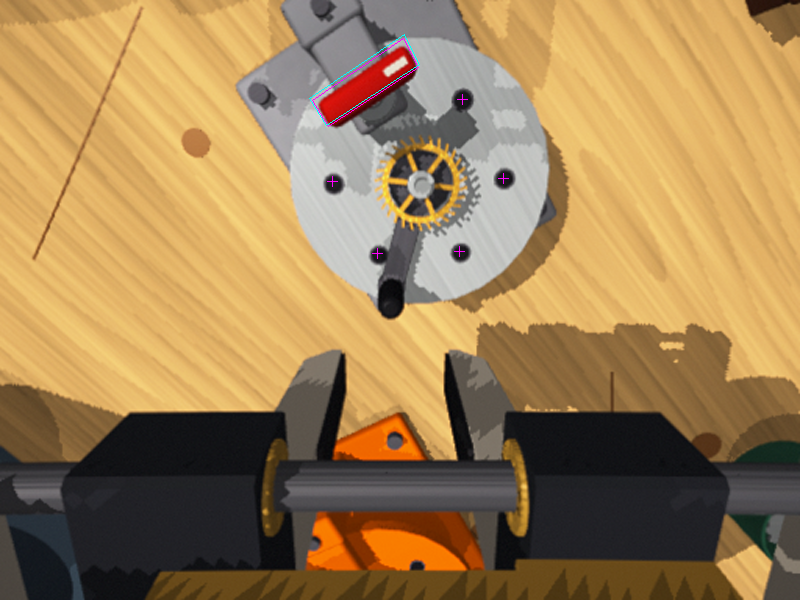

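All five visible holes sit on the marks predicted for a hole centred under the bolt, for example (462,99) and (333,183). The tee, centred at (365,85), lies along the slot and low. The gripper is clear, so I'll hand in.

```bash
python3 -c "
from station import sign_off
print(sign_off())"
```

```text
the job is handed in; nothing more can be done
None
```

I turned the grey head's knob into its working slot and cranked clockwise until the bolt snapped home in an index hole, as judged from the pictures and the force on the tool. I then let go and handed the job in with the gripper clear; the hand-in returned no verdict.

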